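# Seal the tubes, peel a tray off the stuck stack and hold it out for the courier

## Robot

A 6-joint arm with a two-finger parallel gripper is mounted at the origin on the work surface. World frame = base frame: x ahead of the robot, y to its left, z up, the work surface at z = 0. Lengths are in m, angles in rad, forces in N, time in s.
With the tool pointing down it reaches from about 0.25 to 0.8 m from the base axis. Payload 3.9 kg.
Tool frame: the origin (TCP) lies at the very end of the fingers, on their centre line; the grasp point (between the pads) lies 19 mm behind it; z points along the fingers, y is the line along which they close (so a half turn about z gives the same grasp; the last joint's range is limited). The gripper opens to 85 mm and grips with 20 to 120 N. Pads are 22 mm wide; open, the fingers measure 114 mm over their backs; the gripper's body (76 mm by 85 mm) begins 54 mm behind the grasp point. The pads swing forward as they close: fully open they stand 13 mm farther back than shut.
Start: joints at [-1.161, 0.26, -0.138, 1.173, 0, 1.571], TCP at [0.209, -0.482, 0.231] pointing down, gripper open.
Joint ranges: [-2.78, 2.78], [-0.83, 1.72], [-1.28, 1.37], [-1.9, 2.12], [-1.57, 1.48], [-3.14, 3.14]. Speed limits (rad/s): [2.57, 2.57, 3.14, 3.14, 3.14, 3.14].

## Interface

Orientations are given as a rotation vector (axis times angle).
In Python, from rig import sense, optics, job gives the robot as it stands.
- The arm moves only by the shell command python3 -m jog 'ROWS' [FORCE]. ROWS is JSON, a list of rows, each a list of 5 numbers: the opening, from 0 (shut) to 1 (fully open), then the shift along the tool's x, y, z in m, then the turn about the tool's z in rad. In form: [[grip, dx, dy, dz, yaw], ...]. A call has 1 to 10 rows; each row is the pose to reach, as a shift and turn from the pose commanded when the call began, along the tool's axes at that moment; what a row does not reach only later rows make up. A row lasts 1/12 s, in which the tool goes at most 41.7 mm and 7.16 degrees, less where a joint would pass 70% of its speed; a pose out of reach is approached as far as the arm can. A call with a gripper value outside its range is refused whole. The fingers move at their own pace and stop on an object; FORCE is the grip in N (left out, the last holds). Time passes only in rows, so rows that repeat a pose let the fingers close. It gives the time, the measured TCP pose, the force, the opening and the grip force at its end, in the units of the state.
- sense(): the state, without advancing time (a new reading comes with each control period).
- optics.get_image(name): name is "scene" or "top" or "wrist"; returns a dict with "color" (420x560x3 uint8, blue, green, red), "K" (3x3 intrinsics, pixels), "R" (3x3) and "t" (3): a world point X has camera coordinates R X + t. Camera axes: x right, y down, z forward; pixel columns grow to the right and rows downward; lengths in m; the calibration is good to about 2 mm. The wrist camera is an equidistant fisheye: a pixel r from the principal point sees the ray r / f radians off the axis. A picture is of the moment at which its call begins. There is no depth.
- job.finish_job(): hands the job in; it is judged then, once.
The state is a dict: "clock": time; "q": joint angles; "dq": joint speeds; "effort": joint torques, N m; "eef_pos": TCP position; "eef_rot": TCP orientation; "contact_force": force on the tool from outside, world axes, zero at the start; "moment": the same for the moment, N m; "gripper_width": finger opening in m; "grasp_force": force on a finger pad.
Only numpy, scipy, OpenCV 4.12 (cv2) and the standard library are available. Lean on these libraries where they do the work, as an engineer would, in place of code of your own. Each camera call takes 0.05 s, during which the arm holds its last target. There are 200 camera calls.

## Task

The courier is here for the samples: in the rack, first press every tube cap that stands proud of its tube down until all four are fully home. Then take the top specimen tray off the stack, where the trays stick in one another: grip its rim near one corner, lift that end a good 2 cm first so that it peels loose while the opposite end is still down, and leave the trays below where they stand. Finish while holding that tray level (right way up), its middle over the middle of the rubber desk mat and its underside about 20 cm above the table; keep holding it, do not put it down or let go, and do not disturb the other things on the table.

Things in the scene. Friction and masses are not known exactly. Their poses are not given: they have to be found in the camera images.
- rack: white plastic tube rack, 204 (its x) x 76 (its y) x 58 mm, fixed to the table; origin at the centre of its underside. It has two rows of six holes (32 mm apart along x, rows at y = -17 and +17 mm); four holes hold upright tubes, 16 mm thick, whose mouths are 106 mm above the table; the other holes are empty
- cap1 (a joint): how far the red push-in cap of tube 1 stands proud of fully home, m: 0 = home, 0.009 = highest. It takes about 5 N to push it down, it stays where it is left and stops hard at 0
- cap2 (a joint): the same for the cap of tube 2
- cap3 (a joint): the same for the cap of tube 3
- cap4 (a joint): the same for the cap of tube 4
- cap1_top (a point): centre of the flat top of the cap of tube 1. All caps are alike: round, 20 mm across, 14 mm tall; home, the top is 120 mm above the table; a proud one shows a grey stem and stands 4 to 7 mm higher. Which tube stands in which hole varies. Neighbouring caps are at least 46 mm apart, centre to centre
- cap2_top (a point): the same for the cap of tube 2
- cap3_top (a point): the same for the cap of tube 3
- cap4_top (a point): the same for the cap of tube 4
- tray: top tray of the stack: stiff white plastic, 200 (its x) x 140 (its y) x 45 mm deep, about 0.2 kg; origin at the centre of its underside, z up. Its rim is an upright band 8 mm thick all round, 12 mm tall inside, 15 mm outside, to be pinched from above; below it inside a 4 mm ledge, then walls sloping in at 15 degrees. At the start its underside is 108 mm, its rim's top 153 mm above the table
- stack: the six nested trays below, shaped like the top one, one loose body of 1.2 kg; origin at the centre of its underside on the table, axes parallel to the tray's at the start. Its uppermost rim's top is 135 mm above the table, 3 mm below the top tray's rim: fingers reaching more than 16 mm below the top of the upper rim come beside the next one
- tray_corner_a (a point): top of the rim at the tray's corner (+100, +70) mm, as if it were square (it is rounded, radius 22 mm). Near each corner a lug outside the long wall (x = +-65 mm, 15 to 30 mm above the underside) is pinched by the tray below: each holds with about 2 N until it has come up some 7 to 10 mm, then it is free
- tray_corner_b (a point): the same at (-100, +70) mm
- tray_corner_c (a point): the same at (-100, -70) mm
- tray_corner_d (a point): the same at (+100, -70) mm
- mat: flat dark rubber desk mat, 180 (its x) x 220 (its y) x 3 mm, fixed, in the middle of the table, with an identity card on it; origin at the centre of its underside
- phone: bystander: phone lying flat, 150 x 74 x 9 mm, near the robot's side of the mat; origin at the centre of its underside
- label_roll: bystander: roll of labels lying flat, 64 mm across, 30 mm tall, near the robot's side of the mat; origin at the centre of its underside
- spare_tube: bystander: spare capped tube lying on the table beyond the mat, 106 mm long, 21 mm thick; origin under its middle
- sanitizer: bystander: pump bottle of hand sanitizer, 76 mm across, 175 mm tall, beyond the mat to the robot's left; origin at the centre of its underside
- thermometer: bystander: white forehead thermometer lying on its side, about 150 x 120 x 39 mm, beyond the mat to the right; origin under its barrel
Mind the look-alikes: they are no part of the job. Leave any pink look-alike of the tray alone.

How it is judged:
By the outcome, as a careful person would: the job done as asked, in the order asked, and still so for the second after the job is handed in, while the arm keeps its last pose, push and grip.
It also fails if it takes over 58 s, if anything falls off the work surface, if the arm or the gripper's body presses on something with over 40 N, if the wrist force passes 120 N, or if a joint passes its speed limit or range.

## Working session

There is one attempt and no reset: what is moved stays moved. The work goes in short steps, Python scripts to look and compute and a shell command to move; the robot and the scene stay as the last step left them, time stands still between calls to the robot, and variables do not carry over. Pictures are saved under pics/ and viewed, at most 11 in all, crops included, and the job is handed in when it is done.

```bash
mkdir -p pics; ls; python3 - <<'E'
from rig import sense, optics
import cv2, numpy as np
s=sense(); print(s['clock'],s['eef_pos'],s['eef_rot'],s['gripper_width'])
for n in("scene","top"):
    d=optics.get_image(n); cv2.imwrite(f"pics/{n}0.png",d["color"]); np.savez(f"pics/{n}0.npz",**d)
    print(n,d["K"].tolist(),(-d["R"].T@d["t"]).round(3),d["R"].round(3).tolist())
E
```

```text
pics
0.0 [ 0.20891014 -0.48089632  0.23045391] [-3.07398085e+00 -6.38846985e-01  5.78775114e-04] 0.08526670162775711
scene [[385.4350345144495, 0.0, 277.1830600199027], [0.0, 385.4350345144495, 214.3163032724539], [0.0, 0.0, 1.0]] [1.064 0.351 0.809] [[-0.522, 0.853, -0.016], [0.624, 0.369, -0.689], [-0.582, -0.369, -0.725]]
top [[502.47326141404295, 0.0, 290.6655910781127], [0.0, 502.47326141404295, 207.77209708057254], [0.0, 0.0, 1.0]] [0.333 0.014 1.269] [[-0.003, -1.0, 0.008], [-0.987, 0.001, -0.163], [0.163, -0.008, -0.987]]
```

View pics/scene0.png

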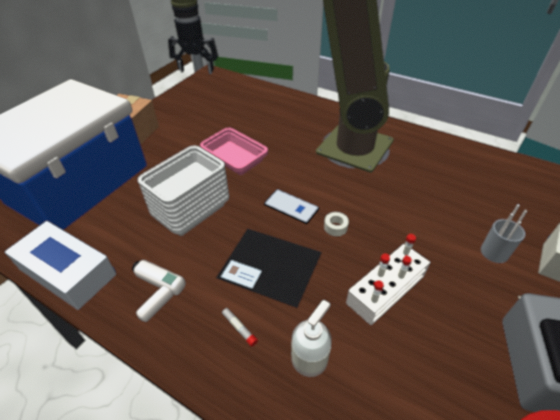

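View pics/top0.png

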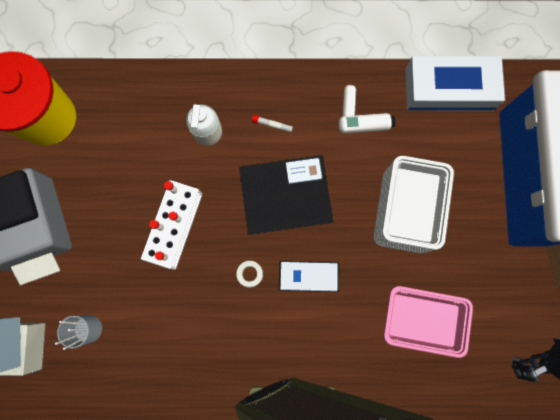

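The scene view shows the rack at (388,282) with four red caps. The white stack is at (185,185), the pink tray at (233,149) and the mat at (270,266). In the top view the rack is at (171,225), the white tray at (417,202), the pink tray at (429,321) and the mat at (286,194).

Tray candidates in the top view are the white stack (417,202), the pink tray (429,321) and the white-lidded blue box (530,160), plus the white box (455,80). I choose the white stack. Cap candidates are the four red spots on the rack, the spare tube's cap (255,118) and the red bin lid (10,80). I choose the four on the rack.

```bash
cat > h.py <<'E'
import numpy as np, cv2
def load(n): return dict(np.load(f"pics/{n}.npz"))
def ray(d,uv):
    c=-d["R"].T@d["t"]; p=d["R"].T@np.linalg.inv(d["K"])@np.array([uv[0],uv[1],1.]); return c,p/np.linalg.norm(p)
def plane(d,uv,z):
    c,r=ray(d,uv); return c+r*(z-c[2])/r[2]
def proj(d,X):
    p=d["K"]@(d["R"]@np.asarray(X)+d["t"]); return p[:2]/p[2]
def tri(d1,u1,d2,u2):
    a,r=ray(d1,u1); b,s=ray(d2,u2); st=np.linalg.lstsq(np.c_[r,-s],b-a,rcond=None)[0]
    p,q=a+r*st[0],b+s*st[1]; return (p+q)/2,np.linalg.norm(p-q)
E
python3 - <<'E'
from h import *
T,S=load("top0"),load("scene0")
def red(d,box):
    im=d["color"].astype(int); m=((im[...,2]>120)&(im[...,1]<80)&(im[...,0]<80)).astype(np.uint8)
    n,l,st,c=cv2.connectedComponentsWithStats(m)
    return [(c[i].round(1),st[i].tolist()) for i in range(1,n) if st[i,4]>8 and box[0]<c[i][0]<box[2] and box[1]<c[i][1]<box[3]]
rt=red(T,(130,170,210,275)); rs=red(S,(340,225,435,325))
for x in rt: print('top',x,plane(T,x[0],.115).round(3))
for x in rs: print('scene',x,plane(S,x[0],.115).round(3))
for i in rt:
  for j in rs:
    X,e=tri(T,i[0],S,j[0])
    if e<.008 and .1<X[2]<.13: print(i[0],j[0],X.round(4),round(e,4))
# tray outer rim
im=T["color"]; g=im.min(2); m=(g>190).astype(np.uint8); m[:, :360]=0; m[:130]=0; m[280:]=0; m[:,475:]=0
m=cv2.morphologyEx(m,cv2.MORPH_CLOSE,np.ones((5,5)))
c=max(cv2.findContours(m,0,2)[0],key=cv2.contourArea); r=cv2.minAreaRect(np.array([plane(T,p[0],.153)[:2]*1000 for p in c],np.float32)); print('tray',r)
# mat
g=im.max(2); hs=cv2.cvtColor(im,cv2.COLOR_BGR2HSV)
print(im[215,290],im[240,345])
m=((im.max(2)<50)&(im.max(2).astype(int)-im.min(2)<20)).astype(np.uint8); m[:, :225]=0;m[:,345:]=0;m[:145]=0;m[245:]=0
m=cv2.morphologyEx(m,cv2.MORPH_OPEN,np.ones((5,5)))
c=cv2.convexHull(np.vstack(cv2.findContours(m,0,2)[0])); print('mat',cv2.minAreaRect(np.array([plane(T,p[0],.003)[:2]*1000 for p in c],np.float32)))
A=cv2.resize(T["color"][165:285,120:225],None,fx=4,fy=4,interpolation=2)
B=cv2.resize(T["color"][145:265,365:465],None,fx=3.8,fy=4,interpolation=2)
cv2.imwrite("pics/cropT.png",np.hstack([A,B]))
cv2.imwrite("pics/cropS.png",cv2.resize(S["color"][225:325,340:440],None,fx=5.5,fy=5.5,interpolation=2))
E
```

```text
top (array([168. , 185.2]), [164, 180, 9, 10, 67]) [0.577 0.292 0.115]
top (array([172.5, 215.7]), [168, 212, 10, 8, 55]) [0.505 0.279 0.115]
top (array([153.3, 223.9]), [149, 219, 10, 10, 70]) [0.486 0.322 0.115]
top (array([159.1, 255.4]), [154, 252, 10, 8, 54]) [0.413 0.306 0.115]
scene (array([410.9, 236.7]), [406, 233, 10, 8, 64]) [0.409 0.304 0.115]
scene (array([384.8, 256.7]), [381, 253, 9, 9, 59]) [0.496 0.272 0.115]
scene (array([406.6, 259.5]), [403, 256, 8, 7, 41]) [0.478 0.317 0.115]
scene (array([378.1, 284.4]), [374, 281, 9, 8, 54]) [0.572 0.286 0.115]
[168.  185.2] [378.1 284.4] [0.5762 0.2885 0.1215] 0.0033
[172.5 215.7] [384.8 256.7] [0.5037 0.2749 0.1256] 0.0027
[153.3 223.9] [406.6 259.5] [0.4851 0.3184 0.1237] 0.003
[159.1 255.4] [410.9 236.7] [0.413  0.3044 0.1194] 0.0008
tray ((531.365478515625, -283.302490234375), (138.31687927246094, 198.66256713867188), 79.51866149902344)
[35 34 34] [34 55 92]
mat ((577.5316162109375, 17.117156982421875), (177.1116180419922, 217.2948760986328), 7.961655616760254)
```

View pics/cropT.png

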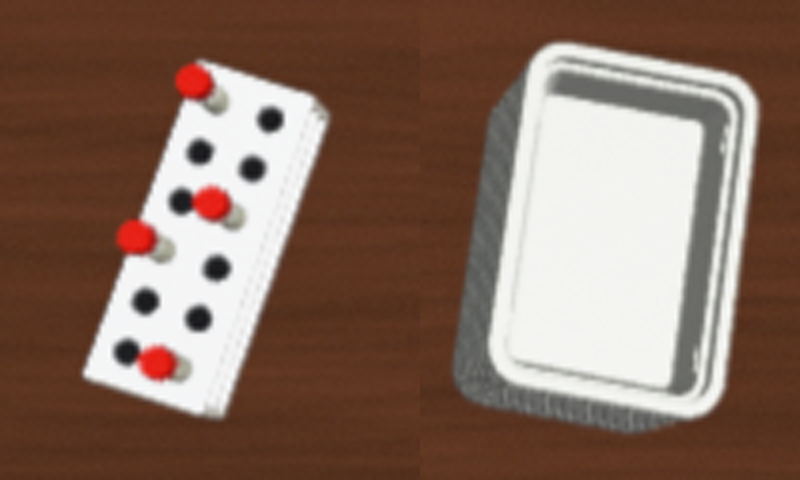

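View pics/cropS.png

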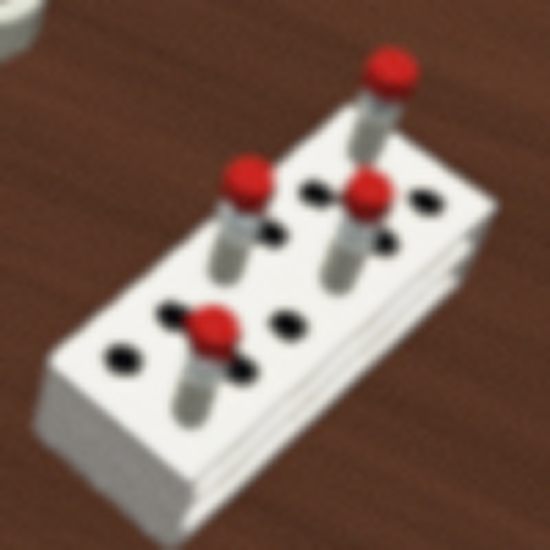

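The crops show each cap on its tube. Its four positions fit the hole lattice: 96 mm between caps in the same row, and about 73 mm diagonally. The white tray is clean, with its rim 138 x 199 mm, and it isn't the pink one.

Plan:
1. Press all four caps with the fingers shut, watching the force.
2. Grip the tray's near short rim by corner b, lightly for the peel.
3. Tighten the grip to level the tray.

```bash
cat > to.py <<'E'
# shift in tool axes (and tool-y heading) from the present pose to world targets
import sys; from rig import sense; import numpy as np
from scipy.spatial.transform import Rotation as Ro
s=sense(); R=Ro.from_rotvec(s['eef_rot']).as_matrix()
p=np.array(s['eef_pos'])
print('t',round(s['clock'],2),'pos',p.round(4),'xax',R[:,0].round(3),'yax',R[:,1].round(3),'F',np.round(s['contact_force'],1),'w',round(s['gripper_width'],4),'gf',round(s['grasp_force'],1),'q6',round(s['q'][5],2))
for a in sys.argv[1:]:
    t=np.array(eval(a)); print(a,'->',((R.T@(t-p))*1000).round(1))
E
python3 to.py "(.5762,.2885,.165)" "(.4851,.3184,.165)" "(.413,.3044,.165)" "(.5037,.2749,.165)"
```

```text
t 0.1 pos [ 0.2089 -0.481   0.2306] xax [0.917 0.398 0.   ] yax [ 0.398 -0.917 -0.002] F [ 0.9  0.6 -0.1] w 0.0852 gf 0.0 q6 1.57
(.5762,.2885,.165) -> [ 643.4 -559.4   66.5]
(.4851,.3184,.165) -> [ 571.8 -623.1   66.6]
(.413,.3044,.165) -> [ 500.1 -639.    66.7]
(.5037,.2749,.165) -> [ 571.5 -575.8   66.5]
```

```bash
python3 -m jog '[[0,320,-280,0,0]]' 2>&1 | tail -1; python3 -m jog '[[0,0.32,-0.28,0,0],[0,0.32,-0.28,0,0],[0,0.32,-0.28,0,0],[0,0.32,-0.28,0,0],[0,0.32,-0.28,0,0],[0,0.32,-0.28,0,0],[0,0.32,-0.28,0,0],[0,0.32,-0.28,0,0],[0,0.32,-0.28,0,0],[0,0.32,-0.28,0,0]]'; python3 to.py "(.5762,.2885,.18)"
```

```text
grasp_force: 0.0
clock: 1.02
eef_pos: [0.4053, -0.0652, 0.2312]
eef_rot: [3.076, 0.639, -0.0]
contact_force: [0.6, -1.3, 0.1]
gripper_width: -0.0003
grasp_force: 0.0
t 1.02 pos [ 0.4053 -0.0652  0.2312] xax [ 0.917  0.398 -0.   ] yax [ 0.398 -0.917  0.   ] F [ 0.6 -1.3  0.1] w -0.0003 gf 0.0 q6 2.57
(.5762,.2885,.18) -> [ 297.7 -256.4   51.1]
```

My first call had a typo: 320 instead of 0.32. It ran a single clipped row in the right direction and did no harm. Joint 6 needs room at the rack, so I'll turn the tool to the tray's heading (yaw -0.977) on the way.

```bash
python3 -m jog '[[0,0.298,-0.256,0.02,-0.977],[0,0.298,-0.256,0.02,-0.977],[0,0.298,-0.256,0.02,-0.977],[0,0.298,-0.256,0.02,-0.977],[0,0.298,-0.256,0.02,-0.977],[0,0.298,-0.256,0.02,-0.977],[0,0.298,-0.256,0.02,-0.977],[0,0.298,-0.256,0.02,-0.977],[0,0.298,-0.256,0.02,-0.977],[0,0.298,-0.256,0.02,-0.977]]'; python3 - <<'E'
from rig import optics; import cv2,numpy as np
o=[]
for n in("scene","wrist"):
    d=optics.get_image(n); np.savez(f"pics/{n}1.npz",**d); o.append(d["color"])
a=cv2.resize(o[0][190:330,320:460],(420,420)); cv2.imwrite("pics/c1.png",np.hstack([a,o[1][:,140:520]]))
E
python3 to.py "(.5762,.2885,.14)" "(.5037,.2749,.14)"
```

```text
clock: 1.85
eef_pos: [0.578, 0.291, 0.2097]
eef_rot: [-2.412, -2.011, -0.002]
contact_force: [0.4, 0.1, 0.9]
gripper_width: -0.0
grasp_force: 0.0
t 1.95 pos [0.5773 0.2896 0.2093] xax [ 0.179  0.984 -0.   ] yax [ 0.984 -0.179 -0.001] F [-1.3 -0.4 -0.7] w -0.0001 gf 0.0 q6 2.22
(.5762,.2885,.14) -> [-1.3 -0.9 69.3]
(.5037,.2749,.14) -> [-27.6 -69.7  69.4]
```

View pics/c1.png

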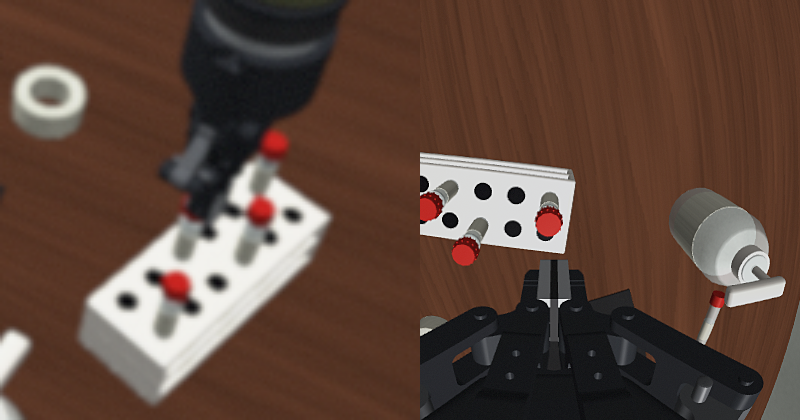

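The left panel shows the closed fingers over the rack. The wrist view shows cap A at about (548,221) in the composite, with C at (463,252) and B at (430,207). I'll cross-check cap positions with the wrist rays.

```bash
cat >> h.py <<'E'
def wray(d,uv):
    K=d["K"]; v=np.array([(uv[0]-K[0,2])/K[0,0],(uv[1]-K[1,2])/K[1,1]]); th=np.linalg.norm(v)
    r=np.r_[np.sin(th)*v/th,np.cos(th)]; return -d["R"].T@d["t"],d["R"].T@r
E
python3 - <<'E'
from h import *
W=load("wrist1"); T=load("top0"); im=W["color"].astype(int)
m=((im[...,2]>150)&(im[...,1]<70)&(im[...,0]<70)).astype(np.uint8); cv2.imwrite("pics/m.png",m*255)
n,l,st,c=cv2.connectedComponentsWithStats(m)
for i in range(1,n):
    if st[i,4]<60: continue
    # flat bright top: use brighter pixels only
    ys,xs=np.where((l==i)&(im[...,2]>215)); uv=(xs.mean(),ys.mean()) if len(xs)>20 else c[i]
    C,r=wray(W,uv); print(st[i].tolist(),len(xs),np.round(uv,1),'z.12:',(C+r*(.12-C[2])/r[2]).round(4),'z.126:',(C+r*(.126-C[2])/r[2]).round(4))
print('cam',C)
E
```

```text
[135, 198, 22, 23, 387] 0 [145.2 209.2] z.12: [0.4809 0.316  0.12  ] z.126: [0.4839 0.3175 0.126 ]
[256, 213, 25, 24, 447] 8 [268.2 224.1] z.12: [0.5749 0.2867 0.12  ] z.126: [0.5754 0.2889 0.126 ]
[75, 225, 18, 20, 260] 0 [ 83.3 234.4] z.12: [0.4127 0.3049 0.12  ] z.126: [0.4174 0.3066 0.126 ]
[172, 245, 24, 21, 373] 0 [183.  254.7] z.12: [0.5014 0.2726 0.12  ] z.126: [0.5038 0.2751 0.126 ]
[434, 298, 10, 10, 74] 0 [439.3 302.4] z.12: [0.7198 0.1778 0.12  ] z.126: [0.7165 0.1828 0.126 ]
cam [0.59441678 0.37265126 0.35218656]
```

Agrees within 2 mm. Pressing cap A.

```bash
python3 -m jog '[[0,-0.001,-0.001,0.04,0],[0,-0.001,-0.001,0.072,0],[0,-0.001,-0.001,0.08,0],[0,-0.001,-0.001,0.084,0],[0,-0.001,-0.001,0.087,0],[0,-0.001,-0.001,0.089,0],[0,-0.001,-0.001,0.09,0]]'; python3 -m jog '[[0,0,0,0.0005,0],[0,0,0,0.001,0]]'
```

```text
clock: 2.53
eef_pos: [0.5759, 0.2852, 0.1235]
eef_rot: [2.416, 2.007, 0.003]
contact_force: [-2.3, -3.2, 5.0]
gripper_width: -0.0001
grasp_force: 2.5
clock: 2.7
eef_pos: [0.5761, 0.2853, 0.1222]
eef_rot: [2.416, 2.007, 0.003]
contact_force: [-2.2, -1.5, 5.3]
gripper_width: 0.0
grasp_force: 2.5
```

```bash
python3 -m jog '[[0,0,0,0.001,0],[0,0,0,0.002,0],[0,0,0,0.002,0]]'; python3 -m jog '[[0,0,0,0.0015,0],[0,0,0,0.0015,0]]'; python3 -m jog '[[0,0,0,0.0015,0],[0,0,0,0.0015,0]]'
```

```text
clock: 2.95
eef_pos: [0.5763, 0.2855, 0.12]
eef_rot: [2.416, 2.007, 0.003]
contact_force: [-2.3, -2.2, 5.4]
gripper_width: -0.0
grasp_force: 2.6
clock: 3.12
eef_pos: [0.5763, 0.2855, 0.12]
eef_rot: [2.415, 2.007, 0.005]
contact_force: [-4.5, -4.4, 12.2]
gripper_width: 0.0002
grasp_force: 6.2
clock: 3.28
eef_pos: [0.5764, 0.2855, 0.1199]
eef_rot: [2.415, 2.007, 0.006]
contact_force: [-7.7, -4.7, 18.9]
gripper_width: 0.0001
grasp_force: 9.5
```

```bash
python3 -m jog '[[0,0,0,-0.035,0],[0,0,0,-0.035,0]]'; python3 to.py "(.503,.274,.13)"
```

```text
clock: 3.45
eef_pos: [0.5793, 0.2874, 0.1569]
eef_rot: [2.414, 2.006, 0.018]
contact_force: [0.9, 1.3, 0.9]
gripper_width: -0.0002
grasp_force: 0.0
t 3.45 pos [0.5793 0.2874 0.1569] xax [0.183 0.983 0.007] yax [ 0.983 -0.183  0.009] F [0.9 1.3 0.9] w -0.0002 gf 0.0 q6 2.22
(.503,.274,.13) -> [-27.3 -72.8  26.1]
```

```bash
python3 -m jog '[[0,-0.026,-0.072,0,0],[0,-0.026,-0.072,0,0],[0,-0.026,-0.072,0,0],[0,-0.026,-0.072,0.012,0],[0,-0.026,-0.072,0.018,0],[0,-0.026,-0.072,0.022,0],[0,-0.026,-0.072,0.025,0],[0,-0.026,-0.072,0.028,0],[0,-0.026,-0.072,0.03,0],[0,-0.026,-0.072,0.03,0]]'; python3 -m jog '[[0,0,0,0.0015,0],[0,0,0,0.0015,0]]';python3 -m jog '[[0,0,0,0.0015,0],[0,0,0,0.0015,0]]'
```

```text
clock: 4.28
eef_pos: [0.5007, 0.2735, 0.1206]
eef_rot: [-2.416, -2.008, -0.002]
contact_force: [-1.3, 0.4, 1.8]
gripper_width: 0.0002
grasp_force: 0.9
clock: 4.45
eef_pos: [0.5008, 0.2735, 0.12]
eef_rot: [2.416, 2.008, 0.003]
contact_force: [-2.7, -1.3, 8.3]
gripper_width: -0.0001
grasp_force: 3.9
clock: 4.62
eef_pos: [0.5008, 0.2735, 0.1199]
eef_rot: [2.416, 2.008, 0.004]
contact_force: [-4.6, -1.7, 15.4]
gripper_width: 0.0001
grasp_force: 7.9
```

```bash
python3 -m jog '[[0,0,0,-0.033,0],[0,0,0,-0.033,0],[0,0.0395,-0.0256,-0.033,0],[0,0.0395,-0.0256,-0.033,0],[0,0.0395,-0.0256,-0.021,0],[0,0.0395,-0.0256,-0.015,0],[0,0.0395,-0.0256,-0.011,0],[0,0.0395,-0.0256,-0.008,0],[0,0.0395,-0.0256,-0.005,0],[0,0.0395,-0.0256,-0.003,0]]'; python3 -m jog '[[0,0,0,0.0015,0],[0,0,0,0.0015,0]]';python3 -m jog '[[0,0,0,0.0015,0],[0,0,0,0.0015,0]]'
```

```text
clock: 5.45
eef_pos: [0.4816, 0.3163, 0.1205]
eef_rot: [-2.416, -2.007, 0.001]
contact_force: [-3.0, 0.4, 5.4]
gripper_width: 0.0001
grasp_force: 2.7
clock: 5.62
eef_pos: [0.4816, 0.3164, 0.12]
eef_rot: [-2.416, -2.007, -0.0]
contact_force: [-3.4, -0.8, 8.6]
gripper_width: 0.0001
grasp_force: 4.3
clock: 5.78
eef_pos: [0.4816, 0.3164, 0.1199]
eef_rot: [-2.416, -2.007, -0.002]
contact_force: [-5.3, -2.2, 16.7]
gripper_width: -0.0002
grasp_force: 8.3
```

```bash
python3 -m jog '[[0,0,0,-0.033,0],[0,0,0,-0.033,0],[0,-0.024,-0.0653,-0.033,0],[0,-0.024,-0.0653,-0.033,0],[0,-0.024,-0.0653,-0.033,0],[0,-0.024,-0.0653,-0.02,0],[0,-0.024,-0.0653,-0.013,0],[0,-0.024,-0.0653,-0.009,0],[0,-0.024,-0.0653,-0.006,0],[0,-0.024,-0.0653,-0.003,0]]'; python3 -m jog '[[0,0,0,0.0015,0],[0,0,0,0.0015,0]]';python3 -m jog '[[0,0,0,0.0015,0],[0,0,0,0.0015,0]]'; python3 -m jog '[[0,0,0,-0.04,0],[0,0,0,-0.08,0],[0,0,0,-0.08,0],[0,0,0,-0.08,0]]'; python3 - <<'E'
from rig import optics; import cv2,numpy as np
d=optics.get_image("wrist"); np.savez("pics/wrist2.npz",**d); w=d["color"]
d=optics.get_image("scene"); np.savez("pics/scene2.npz",**d)
cv2.imwrite("pics/c2.png",np.hstack([cv2.resize(d["color"][225:325,335:435],(420,420)),w[:,100:480]]))
E
python3 to.py "(.4436,-.2294,.2)"
```

```text
clock: 6.62
eef_pos: [0.4139, 0.3049, 0.1199]
eef_rot: [2.417, 2.007, -0.0]
contact_force: [-0.5, -0.2, 10.0]
gripper_width: 0.0001
grasp_force: 6.1
clock: 6.78
eef_pos: [0.4139, 0.305, 0.12]
eef_rot: [2.416, 2.007, 0.001]
contact_force: [-1.8, -2.1, 7.2]
gripper_width: 0.0004
grasp_force: 4.3
clock: 6.95
eef_pos: [0.414, 0.305, 0.1199]
eef_rot: [2.416, 2.007, 0.003]
contact_force: [-4.7, -3.4, 17.8]
gripper_width: -0.0001
grasp_force: 9.0
clock: 7.28
eef_pos: [0.4157, 0.3064, 0.2002]
eef_rot: [2.416, 2.007, 0.011]
contact_force: [0.1, 0.2, -0.3]
gripper_width: 0.0004
grasp_force: 0.0
t 7.38 pos [0.4135 0.3049 0.1971] xax [0.183 0.983 0.   ] yax [ 0.983 -0.183  0.   ] F [-0.5  0.2  0.2] w -0.0002 gf 0.0 q6 2.39
(.4436,-.2294,.2) -> [-519.7  127.4   -2.9]
```

View pics/c2.png

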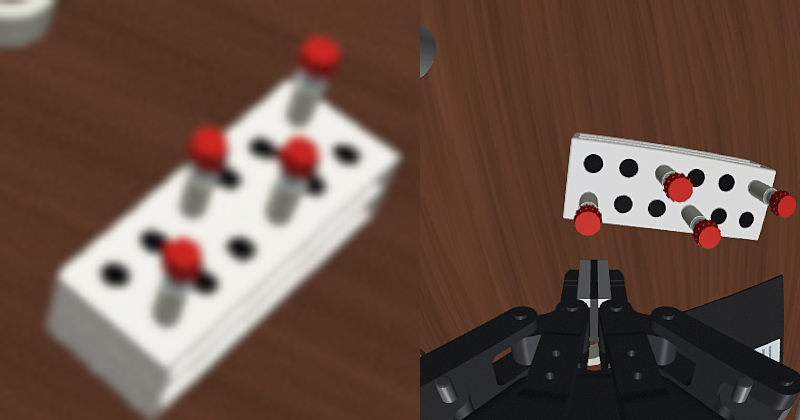

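All four caps sit straight on their tubes. Each stopped hard at z = 0.120 under 15–19 N, so they're home. Now to the tray, hovering over its near rim by corner b.

```bash
python3 -m jog '[[0.35,-0.26,0.063,-0.02,0],[0.35,-0.26,0.063,-0.02,0],[0.35,-0.26,0.063,-0.02,0],[0.35,-0.26,0.063,-0.02,0],[0.35,-0.26,0.063,-0.02,0],[0.35,-0.26,0.063,-0.02,0],[0.35,-0.26,0.063,-0.02,0]]' 20 | head -2;  python3 -m jog '[[0.35,-0.26,0.063,0,0],[0.35,-0.26,0.063,0,0],[0.35,-0.26,0.063,0,0],[0.35,-0.26,0.063,0,0],[0.35,-0.26,0.063,0,0],[0.35,-0.26,0.063,0,0],[0.35,-0.26,0.063,0,0],[0.35,-0.26,0.063,0,0]]'; python3 - <<'E'
from rig import optics; import cv2,numpy as np
d=optics.get_image("wrist"); np.savez("pics/wrist3.npz",**d); w=d["color"]
d=optics.get_image("scene"); np.savez("pics/scene3.npz",**d)
cv2.imwrite("pics/c3.png",np.hstack([cv2.resize(d["color"][130:240,125:235],(420,420)),w[:,100:480]]))
E
python3 to.py "(.4436,-.2294,.142)"
```

```text
clock: 7.97
eef_pos: [0.4263, 0.0339, 0.2161]
clock: 8.63
eef_pos: [0.4416, -0.233, 0.2154]
eef_rot: [-2.42, -2.001, 0.003]
contact_force: [0.1, 0.1, -0.9]
gripper_width: 0.0298
grasp_force: 0.0
t 8.73 pos [ 0.441  -0.2292  0.2156] xax [0.185 0.983 0.002] yax [ 0.983 -0.185 -0.004] F [-0.3  0.4  0.3] w 0.0296 gf 0.0 q6 1.28
(.4436,-.2294,.142) -> [ 0.2  2.9 73.6]
```

View pics/c3.png

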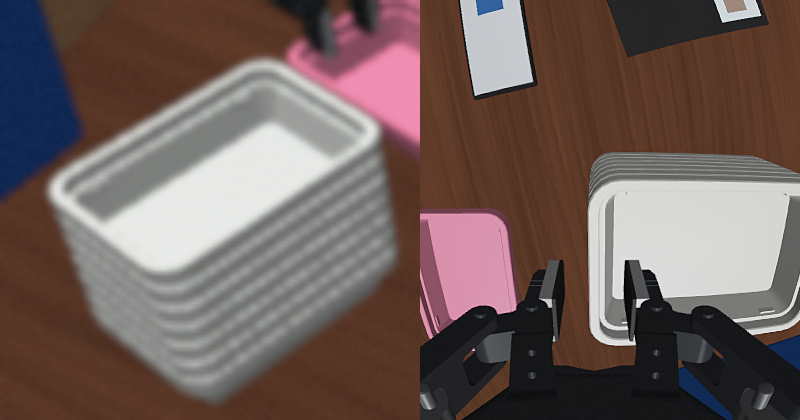

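The wrist view shows the near white rim, at column about 597, running between the open fingers at columns 555 and 632. The pink tray stays clear on the left. I'll cast the rim's edges onto z = 0.153.

```bash
python3 - <<'E'
from h import *
W=load("wrist3"); g=cv2.cvtColor(W["color"],cv2.COLOR_BGR2GRAY).astype(int)
def pt(u,v,z=.153): C,r=wray(W,(u,v)); return C+r*(z-C[2])/r[2]
c0=np.array([.5314,-.2833]); ex=np.array([.983,-.182]); ey=np.array([.182,.983])
for v in (200,215,230,245):
    print(v,g[v,262:300].tolist())
    d=np.diff(g[v,255:285]); u=255+d.argmax()+.5; p=pt(u+.5,v)[:2]-c0; print(u,(p@ex*1000).round(1),(p@ey*1000).round(1))
for u in (340,380,420):
    d=np.diff(g[140:215,u]); print(u,g[165:205,u].tolist())
E
```

```text
200 [66, 68, 65, 64, 60, 54, 91, 88, 157, 185, 219, 219, 218, 217, 217, 217, 217, 217, 217, 218, 213, 204, 215, 218, 219, 227, 168, 151, 151, 146, 134, 119, 227, 221, 217, 217, 217, 216]
269.5 -98.5 53.8
215 [66, 66, 65, 65, 60, 83, 171, 225, 220, 218, 217, 218, 218, 218, 218, 222, 188, 202, 219, 218, 218, 220, 230, 141, 130, 134, 134, 136, 135, 135, 129, 152, 224, 220, 217, 217, 217, 217]
267.5 -99.9 43.3
230 [61, 63, 66, 65, 58, 84, 173, 212, 220, 218, 218, 217, 218, 217, 219, 221, 195, 202, 219, 218, 218, 220, 230, 139, 130, 134, 135, 135, 134, 133, 127, 179, 225, 220, 218, 217, 218, 218]
267.5 -100.0 32.5
245 [69, 69, 68, 64, 57, 38, 175, 199, 220, 219, 217, 218, 218, 219, 219, 222, 196, 194, 219, 218, 218, 221, 232, 132, 130, 136, 135, 134, 134, 133, 125, 183, 226, 219, 218, 218, 218, 218]
267.5 -100.2 21.3
340 [121, 102, 100, 113, 149, 98, 102, 101, 119, 157, 97, 102, 102, 105, 132, 161, 200, 220, 216, 215, 216, 216, 216, 216, 214, 210, 214, 216, 215, 215, 215, 216, 216, 216, 216, 216, 216, 216, 216, 217]
380 [153, 111, 99, 98, 133, 131, 99, 100, 106, 136, 134, 98, 101, 98, 122, 140, 188, 215, 216, 215, 214, 215, 215, 215, 216, 208, 213, 215, 214, 215, 215, 215, 215, 214, 215, 215, 214, 215, 215, 215]
420 [100, 122, 137, 98, 98, 129, 127, 103, 101, 98, 147, 128, 98, 101, 97, 126, 145, 202, 218, 214, 214, 214, 213, 214, 214, 212, 208, 214, 214, 214, 213, 214, 214, 214, 214, 214, 214, 214, 214, 214]
```

The rim measures -100 mm from the tray's centre, exactly where predicted. Descending to 10–11 mm below the rim's top, then closing lightly.

```bash
python3 -m jog '[[0.35,0,0.003,0.03,0],[0.35,0,0.003,0.055,0],[0.35,0,0.003,0.066,0],[0.35,0,0.003,0.0725,0],[0.35,0,0.003,0.0725,0],[0.35,0,0.003,0.0725,0]]' 30;python3 to.py "(.4436,-.2294,.1425)"; python3 -m jog '[[0,0,0,0,0],[0,0,0,0,0],[0,0,0,0,0],[0,0,0,0,0],[0,0,0,0,0],[0,0,0,0,0]]' 30
```

```text
clock: 9.23
eef_pos: [0.445, -0.2288, 0.1449]
eef_rot: [-2.414, -2.009, 0.0]
contact_force: [0.1, 0.0, -0.2]
gripper_width: 0.03
grasp_force: 0.0
t 9.23 pos [ 0.445  -0.2288  0.1449] xax [0.181 0.983 0.   ] yax [ 0.983 -0.181 -0.001] F [ 0.1  0.  -0.2] w 0.03 gf 0.0 q6 1.28
(.4436,-.2294,.1425) -> [-0.8 -1.3  2.4]
clock: 9.73
eef_pos: [0.443, -0.2289, 0.1457]
eef_rot: [-2.414, -2.006, 0.002]
contact_force: [-5.6, 1.5, 5.2]
gripper_width: 0.0069
grasp_force: 31.0
```

```bash
python3 -m jog '[[0,0,0,-0.002,0],[0,0,0,-0.004,0],[0,0,0,-0.006,0],[0,0,0,-0.008,0],[0,0,0,-0.01,0],[0,0,0,-0.01,0]]' ; python3 -m jog '[[0,0,0,-0.002,0],[0,0,0,-0.004,0],[0,0,0,-0.006,0],[0,0,0,-0.008,0],[0,0,0,-0.01,0],[0,0,0,-0.01,0]]'; python3 - <<'E'
from rig import optics; import cv2,numpy as np
d=optics.get_image("wrist"); np.savez("pics/wrist4.npz",**d); w=d["color"]
d=optics.get_image("scene"); np.savez("pics/scene4.npz",**d)
cv2.imwrite("pics/c4.png",np.hstack([cv2.resize(d["color"][130:240,125:235],(420,420)),w[:,100:480]]))
E
```

```text
clock: 10.23
eef_pos: [0.4447, -0.2295, 0.1553]
eef_rot: [-2.415, -2.007, -0.0]
contact_force: [-5.2, 2.9, 1.3]
gripper_width: 0.0069
grasp_force: 30.9
clock: 10.73
eef_pos: [0.4464, -0.2306, 0.1657]
eef_rot: [2.414, 2.006, 0.002]
contact_force: [0.8, 0.1, -3.4]
gripper_width: 0.0067
grasp_force: 33.3
```

View pics/c4.png

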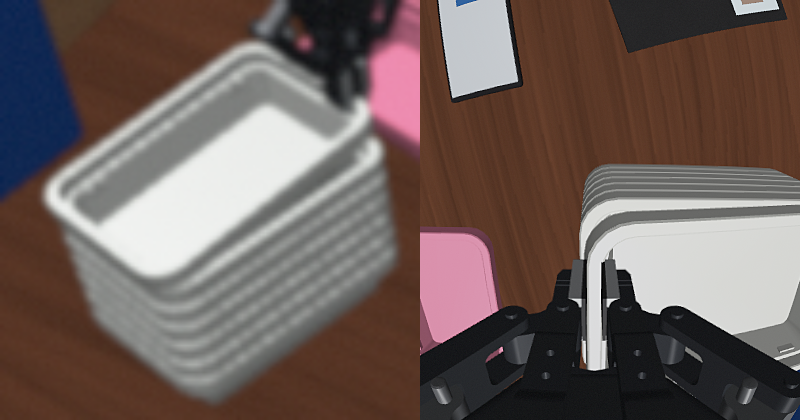

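The tray is peeling as wanted. The near end stands clear of the stack at (370,150) in the left panel, while the far end at (60,190) is still down. I'll lift another 6 mm, then tighten and see.

```bash
python3 -m jog '[[0,0,0,-0.002,0],[0,0,0,-0.004,0],[0,0,0,-0.006,0],[0,0,0,-0.006,0]]'; python3 -m jog '[[0,0,0,0,0],[0,0,0,0,0],[0,0,0,0,0],[0,0,0,0,0]]' 110; python3 -m jog '[[0,0,0,-0.003,0],[0,0,0,-0.006,0],[0,0,0,-0.01,0],[0,0,0,-0.014,0],[0,0,0,-0.018,0],[0,0,0,-0.022,0],[0,0,0,-0.026,0],[0,0,0,-0.03,0],[0,0,0,-0.03,0]]'; python3 - <<'E'
from rig import optics; import cv2,numpy as np
d=optics.get_image("top"); np.savez("pics/top5.npz",**d); w=d["color"]
d=optics.get_image("scene"); np.savez("pics/scene5.npz",**d)
cv2.imwrite("pics/c5.png",np.hstack([cv2.resize(d["color"][120:240,120:240],(420,420)),cv2.resize(w[130:270,350:476],(378,420))]))
E
```

```text
clock: 11.17
eef_pos: [0.4463, -0.2305, 0.1716]
eef_rot: [2.414, 2.006, 0.002]
contact_force: [4.1, -1.6, -2.9]
gripper_width: 0.007
grasp_force: 34.5
clock: 11.5
eef_pos: [0.4452, -0.2299, 0.1708]
eef_rot: [2.416, 2.008, 0.0]
contact_force: [4.3, -1.5, -3.4]
gripper_width: 0.0032
grasp_force: 108.8
clock: 12.25
eef_pos: [0.4455, -0.2301, 0.2019]
eef_rot: [2.415, 2.007, 0.001]
contact_force: [0.3, -0.2, -1.6]
gripper_width: 0.0037
grasp_force: 109.3
```

View pics/c5.png

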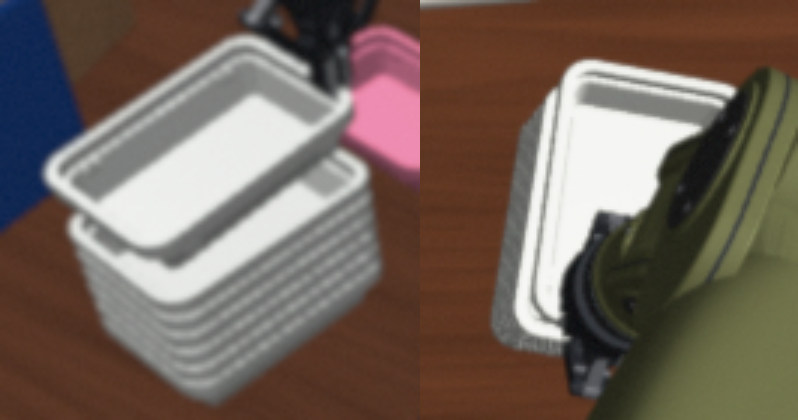

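The tray is free (1.6 N on the wrist) and the stack hasn't moved. Raising and carrying it to the mat.

```bash
python3 -m jog '[[0,0,0,-0.008,0],[0,0,0,-0.02,0],[0,0,0,-0.032,0],[0,0.005,0,-0.036,0],[0,0.015,0,-0.036,0],[0,0.03,-0.001,-0.036,0],[0,0.05,-0.002,-0.036,0],[0,0.075,-0.003,-0.036,0],[0,0.1,-0.004,-0.036,0],[0,0.125,-0.005,-0.036,0]]' |head -2; python3 -m jog '[[0,0.025,-0.001,0,0],[0,0.05,-0.002,0,0],[0,0.075,-0.003,0,0],[0,0.1,-0.004,0,0],[0,0.125,-0.005,0,0],[0,0.145,-0.006,0,0],[0,0.16,-0.007,0,0],[0,0.172,-0.007,0,0],[0,0.179,-0.007,0,0],[0,0.179,-0.007,0,0]]'; python3 -m jog '[[0,0,0,0,0],[0,0,0,0,0],[0,0,0,0,0]]' >/dev/null; python3 - <<'E'
from rig import optics; import cv2,numpy as np
o=[]
for n in("top","scene"):
    d=optics.get_image(n); np.savez(f"pics/{n}6.npz",**d); o.append(d["color"])
cv2.imwrite("pics/c6.png",np.hstack([cv2.resize(o[0][130:270,220:360],(400,400)),cv2.resize(o[1][150:310,200:360],(400,400))]))
E
python3 to.py
```

```text
clock: 13.18
eef_pos: [0.4624, -0.1041, 0.2361]
clock: 14.02
eef_pos: [0.4888, 0.0726, 0.2364]
eef_rot: [-2.414, -2.01, 0.0]
contact_force: [0.2, 0.5, -1.0]
gripper_width: 0.0036
grasp_force: 109.3
t 14.37 pos [0.4888 0.0705 0.2368] xax [ 0.184  0.983 -0.   ] yax [ 0.983 -0.184 -0.   ] F [-0.5  0.5 -1.5] w 0.0038 gf 109.3 q6 1.9
```

View pics/c6.png

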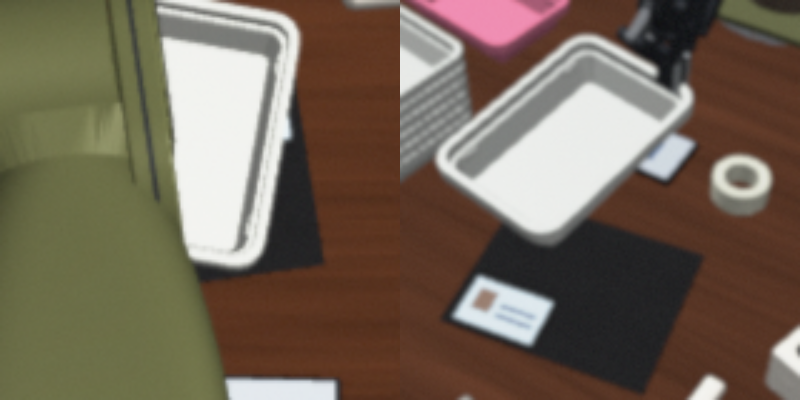

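The tray is over the mat, and only the arm is near it. Next I'll find the tilt and height by intersecting the two views' planes through rim edges c–d and d–a.

```bash
python3 - <<'E'
from h import *
T,S=load("top6"),load("scene6")
def edge(d,p,q,th,out,hw=7):
    # sub-pixel outermost bright->dark crossing near the segment p-q; out: unit-ish outward dir
    g=cv2.cvtColor(d["color"],cv2.COLOR_BGR2GRAY).astype(np.float32); p,q=np.array(p,float),np.array(q,float)
    n=np.array([-(q-p)[1],(q-p)[0]]); n/=np.linalg.norm(n); n*=np.sign(n@np.array(out)); P=[]
    for s in np.linspace(.2,.8,40):
        c=p+(q-p)*s; t=np.arange(-hw,hw,.25); xy=c+t[:,None]*n
        v=cv2.remap(g,xy[:,0].astype(np.float32).reshape(1,-1),xy[:,1].astype(np.float32).reshape(1,-1),1)[0]
        i=np.where((v[:-1]>=th)&(v[1:]<th))[0]
        if len(i): P.append(xy[i[-1]])
    P=np.array(P); vx,vy,x,y=cv2.fitLine(P.astype(np.float32),cv2.DIST_HUBER,0,.01,.01).ravel()
    r=(P-[x,y])@np.array([-vy,vx]); print(len(P),'rms px',r.std().round(2)); return np.array([x,y]),np.array([vx,vy])
def pl(d,L): 
    c,a=ray(d,L[0]-30*L[1]); _,b=ray(d,L[0]+30*L[1]); n=np.cross(a,b); n/=np.linalg.norm(n); return n,n@c
k=140/400; s=160/400
tp=lambda x,y:(220+x*k,130+y*k); sc=lambda x,y:(200+(x-400)*s,150+y*s)
t_cd=edge(T,tp(262,262),tp(298,30),150,(1,0)); t_ad=edge(T,tp(165,3),tp(285,17),150,(0,-1),5)
s_cd=edge(S,sc(580,40),sc(440,150),150,(-1,-1)); s_ad=edge(S,sc(443,170),sc(540,236),190,(-1,1),5)
L=[]
for a,b in((t_cd,s_cd),(t_ad,s_ad)):
    (n1,d1),(n2,d2)=pl(T,a),pl(S,b); u=np.cross(n1,n2); sn=np.linalg.norm(u); u/=sn
    X=np.linalg.lstsq(np.array([n1,n2,u]),np.array([d1,d2,u@[.6,0,.24]]),rcond=None)[0]; L.append((X,u)); print('pt',X.round(4),'dir',u.round(3),'tilt deg',np.degrees(np.arcsin(u[2])).round(1),'sin planes',sn.round(2))
# corner d: nearest of both lines; at z=.245 check
(X,u),(Y,v)=L; st=np.linalg.lstsq(np.c_[u,-v],Y-X,rcond=None)[0]; print('corner d',(X+u*st[0]).round(4),(Y+v*st[1]).round(4))
E
```

```text
40 rms px 0.63
40 rms px 1.66
40 rms px 0.12
40 rms px 0.07
pt [ 0.5888 -0.0574  0.2334] dir [ 0.979 -0.18  -0.093] tilt deg -5.3 sin planes 0.61
pt [ 0.6733 -0.0102  0.2233] dir [-0.108 -0.986  0.127] tilt deg 7.3 sin planes 0.73
corner d [ 0.6661 -0.0716  0.226 ] [ 0.6666 -0.071   0.2311]
```

```bash
cat > pose.py <<'E'
import sys; from h import *; from scipy.spatial.transform import Rotation as Ro
from rig import optics
def edge(g,p,q,th,hw,lo=.22,hi=.78):
    p,q=np.array(p,float),np.array(q,float); n=np.array([(q-p)[1],-(q-p)[0]]); n/=np.linalg.norm(n); P=[]
    for s in np.linspace(lo,hi,40):
        t=np.arange(-hw,hw,.25); xy=(p+(q-p)*s+t[:,None]*n).astype(np.float32)
        v=cv2.remap(g,xy[:,0].reshape(1,-1),xy[:,1].reshape(1,-1),1)[0]; i=np.where((v[:-1]>=th)&(v[1:]<th))[0]
        if len(i): P.append(xy[i[-1]])
    P=np.array(P); vx,vy,x,y=cv2.fitLine(P,cv2.DIST_HUBER,0,.01,.01).ravel()
    r=(P-[x,y])@np.array([-vy,vx]); return np.cross([x,y,1],[x+vx,y+vy,1]),round(float(r.std()),2),len(P)
def pose(S,g0,its=2,c=None):
    g=cv2.cvtColor(S["color"],cv2.COLOR_BGR2GRAY).astype(np.float32)
    # corners a,b,c,d clockwise or not: outward normal = right of travel -> order a->d->c->b reversed as needed
    O=np.array([[.1,.07,0],[-.1,.07,0],[-.1,-.07,0],[.1,-.07,0]])
    c=[proj(S,x) for x in g0] if c is None else c
    area=cv2.contourArea(np.array(c,np.float32),True)
    for _ in range(its):
        L=[];info=[]
        for i in range(4):
            p,q=c[i],c[(i+1)%4]
            th,hw=((150,5) if i in(1,2) else (190,4))
            lo,hi=((.5,.85) if i==1 else (.22,.78))
            l,r,n=edge(g,p,q,th,hw,lo,hi) if area>0 else edge_rev(g,p,q,th,hw,lo,hi)
            L.append(l); info.append((r,n))
        c=[]
        for i in range(4):
            x=np.cross(L[i-1],L[i]); c.append(x[:2]/x[2])
    ok,rv,tv,er=cv2.solvePnPGeneric(O,np.array(c),S["K"],None,flags=cv2.SOLVEPNP_IPPE)[:4]
    print('lines',info,'corners',np.round(c,1).tolist())
    for r,t,e in zip(rv,tv,er):
        Rw=S["R"].T@cv2.Rodrigues(r)[0]; X=S["R"].T@(t.ravel()-S["t"])
        print('rim centre',X.round(4),'underside',(X-.045*Rw[:,2]).round(4),'pitch(x-axis z) deg',np.degrees(np.arcsin(Rw[2,0])).round(1),'roll(y-axis z)',np.degrees(np.arcsin(Rw[2,1])).round(1),'head',np.degrees(np.arctan2(Rw[1,0],Rw[0,0])).round(1),'err',e)
def edge_rev(g,p,q,th,hw,lo,hi): return edge(g,q,p,th,hw,1-hi,1-lo)
E
python3 - <<'E'
from pose import *
# check on the start picture, known level at 0.153
ex=np.array([.983,-.182,0]); ey=np.array([.182,.983,0])
def cs(c,p=0):
    e=ex*np.cos(p)+np.array([0,0,np.sin(p)]); return [np.array(c)+sx*.1*e+sy*.07*ey for sx,sy in((1,1),(-1,1),(-1,-1),(1,-1))]
print('start'); pose(load("scene0"),cs((.5314,-.2833,.153)))
print('now'); pose(load("scene6"),cs((.577,.017,.235),-.09))
E
```

```text
start
lines [(0.08, 40), (0.64, 40), (0.1, 40), (0.09, 40)] corners [[166.6, 203.1], [228.3, 162.7], [196.9, 141.8], [134.5, 178.2]]
rim centre [ 0.536  -0.2745  0.1635] underside [ 0.5346 -0.2731  0.1185] pitch(x-axis z) deg -2.1 roll(y-axis z) 1.4 head -12.7 err [0.41391663]
rim centre [ 0.5429 -0.2705  0.1623] underside [ 0.5162 -0.3051  0.1729] pitch(x-axis z) deg -27.3 roll(y-axis z) -59.0 head -44.9 err [1.96236571]
now
lines [(0.12, 40), (0.09, 40), (0.16, 40), (0.04, 40)] corners [[257.3, 246.0], [320.1, 187.1], [273.2, 160.8], [209.7, 212.6]]
rim centre [0.5749 0.0117 0.2307] underside [0.5707 0.0129 0.1859] pitch(x-axis z) deg -5.5 roll(y-axis z) 0.6 head -10.6 err [0.17542781]
rim centre [0.5865 0.0159 0.2299] underside [ 0.5515 -0.0124  0.2285] pitch(x-axis z) deg -44.7 roll(y-axis z) -45.3 head -49.2 err [2.76279386]
```

Both methods agree that the far end sags by about 5.5°, with no roll. The opening reads 3.7 mm on an 8 mm rim, so the hard grip probably makes the fingers toe. I'll ease the force, since 30 N already held through the peel, and re-measure.

```bash
cat > now.py <<'E'
from pose import *
S=optics.get_image("scene"); np.savez("pics/now.npz",**S)
import json,os
c=json.load(open("c.json")) if os.path.exists("c.json") else [[257.3,246.0],[320.1,187.1],[273.2,160.8],[209.7,212.6]]
pose(S,None,c=[np.array(x) for x in c])
E
python3 -m jog '[[0,0,0,0,0],[0,0,0,0,0],[0,0,0,0,0],[0,0,0,0,0]]' 70|tail -2; python3 now.py; python3 -m jog '[[0,0,0,0,0],[0,0,0,0,0],[0,0,0,0,0],[0,0,0,0,0]]' 45 |tail -2; python3 now.py
```

```text
gripper_width: 0.0036
grasp_force: 109.3
lines [(0.11, 40), (0.05, 40), (0.13, 40), (0.04, 40)] corners [[257.5, 246.2], [320.3, 187.2], [273.4, 160.9], [209.9, 212.8]]
rim centre [0.5747 0.0122 0.2304] underside [0.5706 0.0134 0.1856] pitch(x-axis z) deg -5.5 roll(y-axis z) 0.5 head -10.6 err [0.17126759]
rim centre [0.5863 0.0163 0.2296] underside [ 0.5513 -0.0119  0.2281] pitch(x-axis z) deg -44.7 roll(y-axis z) -45.3 head -49.2 err [2.75100888]
gripper_width: 0.0031
grasp_force: 109.3
lines [(0.06, 40), (0.07, 40), (0.11, 40), (0.0, 40)] corners [[257.8, 246.3], [320.4, 187.3], [273.5, 160.9], [210.0, 212.8]]
rim centre [0.5748 0.0125 0.2304] underside [0.5706 0.0136 0.1856] pitch(x-axis z) deg -5.5 roll(y-axis z) 0.4 head -10.6 err [0.19055745]
rim centre [0.5864 0.0167 0.2297] underside [ 0.5514 -0.0115  0.2281] pitch(x-axis z) deg -44.8 roll(y-axis z) -45.2 head -49.2 err [2.77918407]
```

```bash
python3 -m jog '[[0.05,0,0,0,0],[0.06,0,0,0,0],[0.06,0,0,0,0],[0.06,0,0,0,0]]' 60|tail -2; python3 now.py|head -2
```

```text
gripper_width: 0.0049
grasp_force: 65.9
lines [(0.09, 40), (0.09, 40), (0.13, 40), (0.05, 40)] corners [[257.5, 246.1], [320.3, 187.2], [273.5, 160.9], [209.8, 212.6]]
rim centre [0.5752 0.0125 0.2311] underside [0.5711 0.0137 0.1863] pitch(x-axis z) deg -5.5 roll(y-axis z) 0.6 head -10.7 err [0.21305386]
```

Easing the grip doesn't change the sag, so it's held by friction. I'll correct it while still holding: lower until the low far edge just touches bare mat beside the card, let the tray pivot level in the lighter grip, re-tighten and raise. First I'll check clearances there.

```bash
python3 - <<'E'
from h import *
T=load("top0")
for n,u,v,z in(("phone far-left",280,262,.009),("phone far-right",338,262,.009),("roll",250,274,.03),("roll top edge",250,261,.03),("sanit base",207,140,.0),("sanit left/right",188,125,.1),("sanit r",221,125,.1),("card L",286,163,.003),("card bl",288,184,.003),("spare",292,129,.01),("spare l",253,118,.01)): print(n,plane(T,(u,v),z).round(3))
E
python3 -m jog '[[0.06,0.01,-0.005,0.0,0],[0.06,0.03,-0.015,0.01,0],[0.06,0.05,-0.025,0.03,0],[0.06,0.064,-0.031,0.05,0],[0.06,0.07,-0.033,0.065,0],[0.06,0.07,-0.033,0.07,0],[0.06,0.07,-0.033,0.07,0]]'; python3 to.py
```

```text
phone far-left [0.404 0.031 0.009]
phone far-right [ 0.403 -0.114  0.009]
roll [0.373 0.104 0.03 ]
roll top edge [0.405 0.104 0.03 ]
sanit base [0.722 0.222 0.   ]
sanit left/right [0.729 0.253 0.1  ]
sanit r [0.729 0.173 0.1  ]
card L [0.659 0.016 0.003]
card bl [0.604 0.011 0.003]
spare [ 0.749 -0.     0.01 ]
spare l [0.779 0.102 0.01 ]
clock: 16.1
eef_pos: [0.4678, 0.1463, 0.1655]
eef_rot: [-2.414, -2.009, 0.005]
contact_force: [-0.3, -0.2, -1.9]
gripper_width: 0.005
grasp_force: 65.9
t 16.1 pos [0.4678 0.1463 0.1655] xax [ 0.182  0.983 -0.002] yax [ 0.983 -0.182 -0.003] F [-0.3 -0.2 -1.9] w 0.005 gf 65.9 q6 2.06
```

Clearances are fine. Descending towards contact.

```bash
python3 -m jog '[[0.06,0,0,0.015,0],[0.06,0,0,0.035,0],[0.06,0,0,0.055,0],[0.06,0,0,0.075,0],[0.06,0,0,0.085,0],[0.06,0,0,0.09,0],[0.06,0,0,0.09,0]]'; python3 -m jog '[[0.06,0,0,0.003,0],[0.06,0,0,0.006,0],[0.06,0,0,0.009,0],[0.06,0,0,0.012,0],[0.06,0,0,0.012,0]]'|sed -n 2,4p;  python3 -m jog '[[0.06,0,0,0.003,0],[0.06,0,0,0.006,0],[0.06,0,0,0.006,0]]'|sed -n 2,4p
```

```text
clock: 16.68
eef_pos: [0.4694, 0.1456, 0.0767]
eef_rot: [-2.417, -2.007, 0.001]
contact_force: [0.2, -0.6, -2.0]
gripper_width: 0.0058
grasp_force: 65.8
eef_pos: [0.4691, 0.146, 0.0646]
eef_rot: [-2.416, -2.008, 0.0]
contact_force: [0.2, 0.6, -1.5]
eef_pos: [0.4689, 0.146, 0.0583]
eef_rot: [-2.416, -2.008, 0.001]
contact_force: [-0.2, 0.0, -2.1]
```

```bash
python3 -m jog '[[0.06,0,0,0.002,0],[0.06,0,0,0.004,0],[0.06,0,0,0.004,0]]'|sed -n 2,4p;python3 -m jog '[[0.06,0,0,0.002,0],[0.06,0,0,0.004,0],[0.06,0,0,0.004,0]]'|sed -n 2,4p;python3 -m jog '[[0.06,0,0,0.002,0],[0.06,0,0,0.003,0],[0.06,0,0,0.003,0]]'|sed -n 2,4p
```

```text
eef_pos: [0.4692, 0.1459, 0.0545]
eef_rot: [2.416, 2.008, -0.001]
contact_force: [-0.4, -0.4, -1.0]
eef_pos: [0.4692, 0.146, 0.0505]
eef_rot: [2.416, 2.008, -0.0]
contact_force: [0.5, 0.1, 0.7]
eef_pos: [0.4691, 0.146, 0.0476]
eef_rot: [-2.416, -2.008, 0.0]
contact_force: [-0.4, 0.0, -0.7]
```

```bash
python3 -m jog '[[0.06,0,0,0.002,0],[0.06,0,0,0.004,0],[0.06,0,0,0.006,0],[0.06,0,0,0.0065,0],[0.06,0,0,0.0065,0]]'|sed -n 2,6p; python3 -m jog '[[0,0,0,0,0],[0,0,0,0,0],[0,0,0,0,0],[0,0,0,0,0]]' 110|sed -n 2,6p; python3 -m jog '[[0,0,0,-0.004,0],[0,0,0,-0.01,0],[0,0,0,-0.02,0],[0,0,0,-0.035,0],[0,0,0,-0.055,0],[0,0,0,-0.08,0],[0,0,0,-0.105,0],[0,0,0,-0.125,0],[0,0,0,-0.135,0],[0,0,0,-0.135,0]]'|sed -n 2,6p; python3 -m jog '[[0,0,0,-0.02,0],[0,-0.02,0.01,-0.04,0],[0,-0.045,0.022,-0.055,0],[0,-0.062,0.03,-0.06,0],[0,-0.07,0.033,-0.06,0],[0,-0.07,0.033,-0.06,0],[0,-0.07,0.033,-0.06,0]]'|sed -n 2,6p; python3 now.py
```

```text
eef_pos: [0.4691, 0.146, 0.0413]
eef_rot: [-2.416, -2.008, 0.0]
contact_force: [-1.7, 0.8, 0.3]
gripper_width: 0.0054
grasp_force: 66.1
eef_pos: [0.4691, 0.146, 0.0414]
eef_rot: [-2.416, -2.008, 0.0]
contact_force: [-2.4, -0.5, 3.0]
gripper_width: 0.0038
grasp_force: 108.6
eef_pos: [0.4712, 0.1466, 0.1792]
eef_rot: [2.415, 2.007, 0.008]
contact_force: [-0.4, 0.1, -1.6]
gripper_width: 0.004
grasp_force: 108.4
eef_pos: [0.4879, 0.0712, 0.235]
eef_rot: [-2.415, -2.006, 0.003]
contact_force: [-0.4, -0.0, -2.2]
gripper_width: 0.0034
grasp_force: 108.6
lines [(0.12, 40), (0.11, 40), (0.13, 40), (0.07, 40)] corners [[258.0, 246.5], [320.5, 187.3], [273.9, 161.3], [210.2, 213.0]]
rim centre [0.5742 0.0126 0.2294] underside [0.5699 0.0141 0.1847] pitch(x-axis z) deg -5.7 roll(y-axis z) 0.7 head -10.7 err [0.26212714]
rim centre [0.586  0.0171 0.2291] underside [ 0.5511 -0.0113  0.2276] pitch(x-axis z) deg -44.7 roll(y-axis z) -45.2 head -49.1 err [2.83156479]
```

The sag came back to the same 5.5° after being pressed flat. So it's elastic give in the fingers under the tray's weight, not a frozen tilt. It's the same at 66 N and 109 N, and the jog can't tilt the tool. It's small, so I'll keep the firm hold and not let go to regrip. Final trim: underside centre is at about 0.187, so I'll raise 13 mm and go 3 mm outward, then check the whole scene.

```bash
python3 -m jog '[[0,0,0.002,-0.006,0],[0,0,0.003,-0.012,0],[0,0,0.003,-0.013,0],[0,0,0.003,-0.013,0],[0,0,0.003,-0.013,0],[0,0,0.003,-0.013,0]]'|sed -n 1,6p; echo '[[258,241],[321,182],[273,155],[210,207]]' > c.json; python3 now.py | head -2; python3 - <<'E'
from h import *; from rig import optics
d=optics.get_image("top"); S=load("now"); cv2.imwrite("pics/fin.png",np.hstack([cv2.resize(S["color"],(400,300)),cv2.resize(d["color"],(400,300))]))
im=d["color"]; g=im.min(2); m=(g>190).astype(np.uint8); m[:, :360]=0; m[:130]=0; m[280:]=0; m[:,475:]=0
m=cv2.morphologyEx(m,cv2.MORPH_CLOSE,np.ones((5,5))); c=max(cv2.findContours(m,0,2)[0],key=cv2.contourArea)
print('stack rim',cv2.minAreaRect(np.array([plane(d,p[0],.135)[:2]*1000 for p in c],np.float32)))
E
```

```text
clock: 20.82
eef_pos: [0.4917, 0.0709, 0.2492]
eef_rot: [-2.416, -2.008, 0.0]
contact_force: [-0.4, 0.5, -2.5]
gripper_width: 0.0034
grasp_force: 108.6
lines [(0.09, 40), (0.04, 40), (0.52, 40), (0.05, 40)] corners [[256.2, 243.1], [320.4, 183.3], [272.4, 157.5], [208.1, 209.0]]
rim centre [0.5793 0.0133 0.2455] underside [0.5754 0.0146 0.2007] pitch(x-axis z) deg -5.2 roll(y-axis z) 0.7 head -10.6 err [0.09234509]
stack rim ((531.5423583984375, -283.3176574707031), (138.27117919921875, 198.6305694580078), 79.43556213378906)
```

View pics/fin.png

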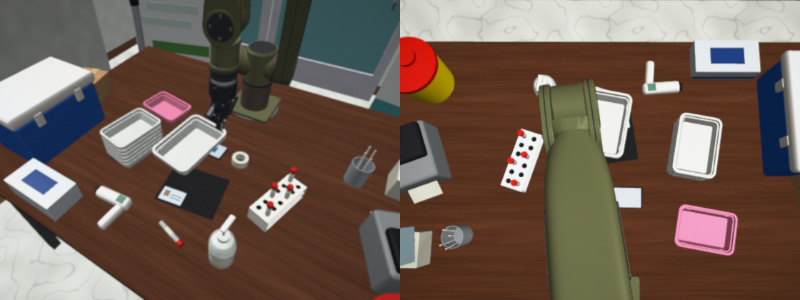

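The tray hangs over the mat's middle with its underside at about 0.20 m. The stack is within 0.2 mm of its start and everything else looks untouched. Handing in.

```bash
python3 -c "
from rig import job; print(job.finish_job())"
```

```text
the job is handed in; nothing more can be done
None
```

I handed the job in at about 21 s: all four caps are home and the tray was peeled from corner b and is held about 20 cm over the mat's middle, but it isn't quite level (far end about 5° low, from finger give), and trying to fix that I briefly lowered it onto the mat without letting go.

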